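# Push a spent tin through the spring flap of the bench waste box

### The arm

A 6-joint arm with a two-finger parallel gripper is mounted at the origin on the work surface. World frame = base frame: x ahead of the robot, y to its left, z up, the work surface at z = 0. Lengths are in mm, angles in rad, forces in N, time in s.
With the tool pointing down it reaches from about 250 to 800 mm from the base axis. Payload 3.9 kg.
Tool frame: the origin (TCP) lies midway between the tips of the shut fingers; the grasp point (between the pads) lies 19 mm behind it (manip.grasp_offset is the distance from the TCP to the grasp point, in mm); z points along the fingers, y is the line along which they close (so a half turn about z gives the same grasp; the last joint's range is limited). The gripper opens to 85 mm and grips with 20 to 120 N. Pads are 22 mm wide; open, the fingers measure 114 mm over their backs; the gripper's body (76 mm by 85 mm) begins 54 mm behind the grasp point. The pads swing forward as they close: fully open they stand 13 mm farther back than shut.
Start: joints at [1.268, 0.26, -0.138, 1.173, 0, 1.571], TCP at [156.547, 501.107, 231.304] pointing down, gripper open.
Joint ranges: [-2.78, 2.78], [-0.83, 1.72], [-1.28, 1.37], [-1.9, 2.12], [-1.57, 1.48], [-3.14, 3.14]. Speed limits (rad/s): [2.57, 2.57, 3.14, 3.14, 3.14, 3.14].

### API

Orientations are given as a rotation vector (axis times angle).
In Python, from plant import readout, viewer, job, manip gives the robot as it stands. The module is installed in compiled form; this text tells all that it offers.
- The arm moves only by the tool send_rows, never from a script. Its arguments are lists of equal length, an entry for each row: "hand": the gripper command: -1 is fully open, 1 is shut, values between are in proportion; "slide": the shift along the tool's x, y, z in m, a list of three; "angular": the turn, a rotation vector about the tool's x, y, z in rad, a list of three. In form: {"hand": [hand, ...], "slide": [[dx, dy, dz], ...], "angular": [[ax, ay, az], ...]}. A call has 1 to 10 rows; each row is the pose to reach, as a shift and turn from the pose commanded when the call began, along the tool's axes at that moment; what a row does not reach only later rows make up. A row lasts 1/12 s, in which the tool goes at most 41.7 mm and 7.16 degrees, less where a joint would pass 70% of its speed; a pose out of reach is approached as far as the arm can. A call with a gripper value outside its range is refused whole. The fingers move at their own pace and stop on an object; "grip_force" is the grip in N (left out, the last holds). Time passes only in rows, so rows that repeat a pose let the fingers close. It gives the time, the measured TCP pose, the force, the opening and the grip force at its end, in the units of the state.
- readout.read_state(): the state, without advancing time (a new reading comes with each control period).
- viewer.get_image(name): name is "side" or "top" or "wrist"; returns a dict with "color" (420x560x3 uint8, red, green, blue), "intrinsics" (3x3 intrinsics, pixels), "distortion" ([k1, k2, p1, p2, k3] as OpenCV has them; the pictures are not rectified), "world_from_camera" (4x4, takes a point from camera to world coordinates); the wrist camera has in their place "T_tool_cam" (4x4, takes a point from camera to tool coordinates, whose origin is the TCP and whose axes are the flange's). Camera axes: x right, y down, z forward; pixel columns grow to the right and rows downward; lengths in mm; the calibration is good to about 2 mm. A picture is of the moment at which its call begins: read the wrist's pose just before it. There is no depth.
- job.job_done(): hands the job in; it is judged then, once.
The state is a dict: "time": time; "joint_pos": joint angles; "joint_velocities": joint speeds; "joint_torque": joint torques, N m; "ee_pos": TCP position; "orientation": TCP orientation; "ft_force": force on the tool from outside, world axes, zero at the start; "moment": the same for the moment, N m; "gripper_width": opening from 0.0 (shut) to 1.0 (fully open); "gripper_force": force on a finger pad.
Only numpy, scipy, OpenCV 4.12 (cv2) and the standard library are available. Lean on these libraries where they do the work, as an engineer would, in place of code of your own. Each camera call takes 0.05 s, during which the arm holds its last target. There are 200 camera calls.

### The job

Get rid of the sticky little rectangular tin standing on the deck of the grey waste box without picking it up: press the box's sloping self-closing flap open with one finger and, while that finger keeps it open, push the tin over the edge with the other finger so that it drops inside. Never lift the tin or slide it onto the closed flap, and leave the small round jar on the deck and the other things on the bench where they stand. Then come away so that the flap springs shut.

Things in the scene. Friction and masses are not known exactly. Their poses are not given: they have to be found in the camera images.
- drop_edge (a point): Middle of the waste box's drop edge, at deck height (150 mm above the bench). x: level, from the deck across the opening (roughly away from the robot; the box may be turned); y: along the edge; z up. The flat rimless deck spans x -150 to 0, y -110 to 110 mm. The opening, shut by the flap, spans x 0 to 120 mm; the box is hollow, also below the deck, its floor 144 mm below it.
- wastebox: Grey painted metal box fixed to the bench, 220 mm wide (y), 290 mm long (x). Origin on the bench straight below drop_edge, same axes. Side cheeks flank the opening: inner faces at y = +-105 mm, x 0 to 140 mm, tops 36 mm above the deck. The end wall beyond the hinge (x 134 to 140 mm) stands 28 mm above the deck.
- hinge_line (a point): Middle of the flap's hinge line (along y), 120 mm beyond the drop edge, 33 mm above the deck; axes as drop_edge. The flap: plain aluminium plate 4 mm thick, 204 mm wide, 121 mm long; shut, it slopes up at 16 degrees from the drop edge (2 mm gap) to this hinge. A tip kept just above the deck and moved in +x opens it wider the nearer it comes to the hinge.
- flap (a joint): Flap angle, rad: 0 shut, grows as its lower edge swings down into the box and away from the deck, to 1.22 (hanging down). A spring shuts it at once. Pressing by its lower edge takes 1.5 N; holding it open nearer the hinge 5 to 15 N. The tin cannot open it, by weight or by being pushed at it. A fingertip just above deck level with its far side at x = 80 mm gives about 0.3 rad, at 105 mm 0.65.
- tin_center (a point): Centre (half-way up) of the loose flat rectangular brass-finish tin with a shallow lid, about 60 g, standing on the deck: 40 mm long (x), 52 mm wide (y), 28 mm high. At the start 60 to 90 mm before the drop edge, on the left or right half of the deck (35 to 65 mm off the middle), its x axis within 0.25 rad of the box's x axis.
- jar: Small round jar with a white cap, 38 mm across, 42 mm high, loose on the other half of the deck; origin at the centre of its underside. Stays put.
- brushpot: White pot, 90 mm across, 110 mm high, with paint brushes standing up to about 260 mm above the bench; loose on the bench; origin at the centre of its underside. Stays put.
- bigjar: Clear glass jar, 90 mm across, 150 mm high, loose on the bench; origin at the centre of its underside. Stays put.
- brush: Flat brush with a wooden handle lying on the bench along its x axis, about 200 mm long and under 30 mm high; origin near its middle. Stays put.
- tin: The same tin, origin at the centre of its underside.

How it is judged (in metres and radians):
On the way, in this order (a step that is already met when the one before it is completed fails the run):
1. a finger presses the flap open while the tin is still on the deck (value of joint flap above 0.1 rad and contact force between the fingers and flap above 0.2 N and z of tin_center in the frame of drop_edge above 0.005 m and x of tin_center in the frame of drop_edge below 0.012 m), for 0.05 s.
2. the tin is through the opening, below the deck, while the finger still holds the flap open (z of tin_center in the frame of drop_edge below -0.02 m and value of joint flap above 0.15 rad and contact force between the fingers and flap above 0.2 N), for 0.05 s.
At the end, for the whole second after the job is handed in: The tin lies at rest inside the waste box (its centre more than 80 mm below the deck, within the walls), the flap has sprung shut (under 0.06 rad), and jar, brush pot, big jar and brush are within 20 mm of where they stood (z of tin_center in the frame of drop_edge below -0.08 m and x of tin_center in the frame of drop_edge between -0.15 and 0.14 m and y of tin_center in the frame of drop_edge between -0.11 and 0.11 m and value of joint flap below 0.06 rad and linear speed of tin below 0.03 m/s and distance of each of jar, brushpot, bigjar, brush from where it was at the start of the episode below 0.02 m); the robot touches nothing.
It fails at once if the tin is lifted (its centre more than 20 mm above where it stood on the deck) (z of tin_center in the frame of drop_edge above 0.034 m).
It fails at once if the tin is pushed onto the closed flap (x of tin_center in the frame of drop_edge between 0.012 and 0.15 m and z of tin_center in the frame of drop_edge above 0 m and value of joint flap below 0.08 rad).
It fails at once if a bystander is moved by more than 20 mm (distance of any of jar, brushpot, bigjar, brush from where it was at the start of the episode above 0.02 m).
It also fails if it takes over 38 s, if anything falls off the work surface, if the arm or the gripper's body presses on something with over 40 N, if the wrist force passes 120 N, or if a joint passes its speed limit or range.

## Working session

There is one attempt and no reset: what is moved stays moved. The work goes in short steps, Python scripts to look and compute and a tool call to move; the robot and the scene stay as the last step left them, time stands still between calls to the robot, and variables do not carry over. Pictures are saved under pics/ and viewed, at most 10 in all, crops included, and the job is handed in when it is done.

Besides the shell and the picture viewer there is one more tool, called as a command line: name --argument value ..., lists and objects as JSON in quotes. send_rows: Moves the arm, as the interface text tells. Its arguments: {"type":"object","properties":{"hand":{"type":"array"},"slide":{"type":"array"},"angular":{"type":"array"},"grip_force":{"type":"number"}},"required":["hand","slide","angular"]}

```bash
mkdir -p pics; python3 - <<'E'
from plant import readout, viewer
import cv2,numpy as np,pickle
s=readout.read_state();print(s)
d={}
for n in("top","side"):
    i=viewer.get_image(n);d[n]=i;cv2.imwrite(f"pics/{n}0.png",i["color"][:,:,::-1])
    print(n,i["intrinsics"],i["distortion"],i["world_from_camera"])
pickle.dump(d,open("d.pkl","wb"))
E
```

```text
{'time': 0.0, 'joint_pos': array([ 1.26796673e+00,  2.60672085e-01, -1.39380448e-01,  1.17272501e+00,
       -2.40233983e-05,  1.57081795e+00]), 'joint_velocities': array([ 0.00160939, -0.00022363, -0.00059696, -0.00192857, -0.00019849,
        0.00129755]), 'joint_torque': array([-7.83577962e-04, -4.05678391e+01,  2.53922135e+01,  1.89357949e-02,
        5.02537216e-05,  1.94287381e-06]), 'ee_pos': array([156.36598561, 500.44251198, 230.46687923]), 'orientation': array([-4.73859883e-01, -3.10537010e+00,  3.08190155e-03]), 'ft_force': array([ 0.24592463,  0.18227559, -0.30216732]), 'moment': array([ 0.00653621,  0.07138945, -0.01447995]), 'gripper_force': 0.0, 'gripper_width': 1.0001011484646498}
top [[440.52819059   0.         280.9082897 ]
 [  0.         440.52819059 206.27036123]
 [  0.           0.           1.        ]] [-0.11634183  0.          0.          0.          0.        ] [[ 2.25003352e-02 -9.86040357e-01  1.64979242e-01  3.19597111e+02]
 [-9.99746769e-01 -2.21314950e-02  4.07378638e-03  1.40624786e+01]
 [-3.65680517e-04 -1.65029125e-01 -9.86288626e-01  1.35232345e+03]
 [ 0.00000000e+00  0.00000000e+00  0.00000000e+00  1.00000000e+00]]
side [[379.15826316   0.         275.77066769]
 [  0.         379.15826316 206.21881852]
 [  0.           0.           1.        ]] [-0.0306495  0.         0.         0.         0.       ] [[ 7.95979774e-01 -4.74845950e-01  3.75416466e-01  1.87457012e+02]
 [-6.05323029e-01 -6.24897154e-01  4.93039124e-01 -4.14506824e+02]
 [ 4.79049835e-04 -6.19697402e-01 -7.84840684e-01  8.07822247e+02]
 [ 0.00000000e+00  0.00000000e+00  0.00000000e+00  1.00000000e+00]]
```

View pics/top0.png

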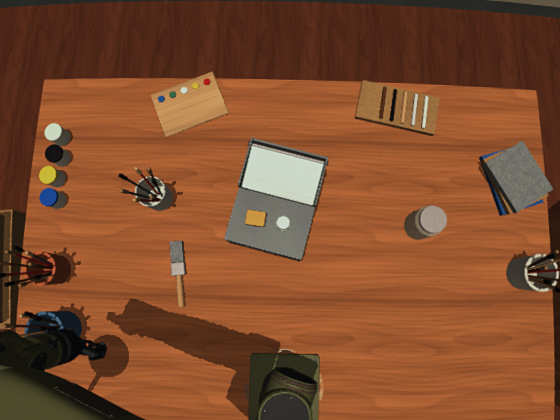

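View pics/side0.png

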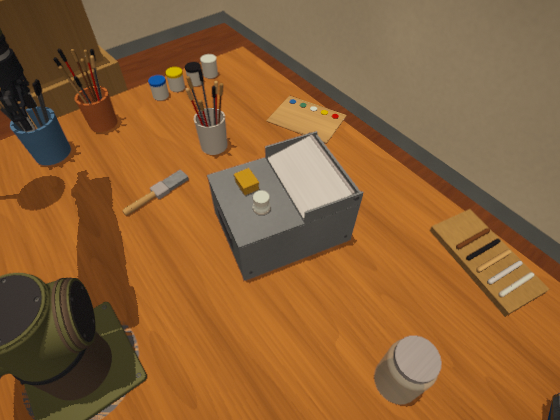

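The top view shows the box with the flap (bright, about 245–325 × 145–205), the tin at (256,218), the jar at (283,223), and the box's front corners at about (226,240) and (302,260). The side view confirms this: the tin is on the left half of the deck and the jar on the right.

```bash
cat > h.py <<'E'
import numpy as np,cv2
def ray(i,px):
    u=cv2.undistortPoints(np.array(px,float).reshape(-1,1,2),i["intrinsics"],np.array(i["distortion"])).reshape(-1,2)
    T=i["world_from_camera"];return T[:3,3],np.c_[u,np.ones(len(u))]@T[:3,:3].T
def plane(i,px,z):
    o,d=ray(i,px);return o+d*((z-o[2])/d[:,2])[:,None]
def proj(i,P):
    T=np.linalg.inv(i["world_from_camera"])
    return cv2.projectPoints(np.array(P,float),cv2.Rodrigues(T[:3,:3])[0],T[:3,3],i["intrinsics"],np.array(i["distortion"]))[0].reshape(-1,2)
def big(m):
    c=cv2.findContours(m.astype(np.uint8),cv2.RETR_EXTERNAL,cv2.CHAIN_APPROX_NONE)[0];return max(c,key=cv2.contourArea)
E
python3 - <<'E'
import pickle;from h import *
d=pickle.load(open("d.pkl","rb"))
for n,roi in(("top",(215,130,340,270)),("side",(200,130,370,285))):
    i=d[n];c=i["color"];hsv=cv2.cvtColor(c,cv2.COLOR_RGB2HSV);r=np.zeros(c.shape[:2],bool);x0,y0,x1,y1=roi;r[y0:y1,x0:x1]=1
    H,S,V=[hsv[...,k] for k in range(3)]
    tin=big(r&(H>14)&(S>150)&(V>90)&(H<35)); 
    fl=big(r&(S<60)&(V>150)); 
    gry=big(r&(S<90))
    for nm,m in(("tin",tin),("fl",fl),("gry",gry)):
        b=cv2.minAreaRect(m);print(n,nm,cv2.contourArea(m),cv2.boxPoints(b).round(1).tolist(),cv2.approxPolyDP(m,3,True).reshape(-1,2).tolist())
        if nm!="gry":
            for z in((178,) if nm=="tin" else (150,183)):print(z,plane(i,cv2.boxPoints(b),z).round(1)[:,:2].tolist())
        elif n=="top":
            print(plane(i,cv2.approxPolyDP(m,3,True).reshape(-1,2),150).round(1)[:,:2].tolist())
    cv2.imwrite(f"pics/{n}crop.png",cv2.resize(c[y0:y1,x0:x1,::-1],None,fx=4.3,fy=3.8 if n=="side" else 4.2,interpolation=cv2.INTER_CUBIC))
E
```

```text
top tin 240.0 [[244.89999389648438, 223.5], [247.3000030517578, 209.1999969482422], [265.79998779296875, 212.3000030517578], [263.3999938964844, 226.60000610351562]] [[248, 210], [246, 223], [263, 226], [265, 213]]
178 [[467.0, 114.6], [505.9, 109.5], [498.6, 59.3], [459.8, 64.6]]
top fl 3175.0 [[240.8000030517578, 186.3000030517578], [252.0, 143.0], [323.3999938964844, 161.60000610351562], [312.1000061035156, 204.89999389648438]] [[253, 144], [242, 186], [312, 204], [323, 162]]
150 [[574.6, 132.3], [701.2, 105.2], [651.3, -98.0], [526.5, -67.4]]
183 [[567.6, 129.1], [690.8, 102.7], [642.2, -94.9], [520.8, -65.2]]
top gry 8379.5 [[222.39999389648438, 239.89999389648438], [249.8000030517578, 136.39999389648438], [328.79998779296875, 157.39999389648438], [301.29998779296875, 260.8999938964844]] [[251, 137], [225, 239], [299, 260], [327, 157]]
[[719.1, 108.8], [426.4, 170.1], [373.8, -33.4], [664.9, -108.1]]
side tin 1666.0 [[200.0, 284.0], [200.0, 214.0], [247.0, 214.0], [247.0, 284.0]] [[200, 214], [200, 240], [205, 243], [200, 245], [200, 282], [205, 282], [201, 284], [225, 284], [22
[... 225 characters left out ...]
[209, 220], [210, 215], [206, 219]]
178 [[269.1, -79.2], [350.4, 60.3], [428.5, 1.0], [337.5, -131.0]]
side fl 3572.5 [[267.0, 157.60000610351562], [315.5, 128.5], [353.79998779296875, 192.3000030517578], [305.29998779296875, 221.39999389648438]] [[311, 135], [268, 157], [303, 217], [306, 210], [353, 192]]
150 [[577.1, 133.1], [744.1, 143.5], [668.2, -76.8], [527.3, -72.6]]
183 [[557.6, 105.7], [716.2, 115.5], [644.1, -93.7], [510.2, -89.7]]
side gry 14344.0 [[200.0, 171.39999389648438], [334.20001220703125, 119.80000305175781], [376.3999938964844, 229.39999389648438], [242.1999969482422, 281.0]] [[316, 131], [266, 146], [265, 158], [207, 175], [216, 213], [244, 279], [350, 238], [362, 192]]
```

View pics/topcrop.png

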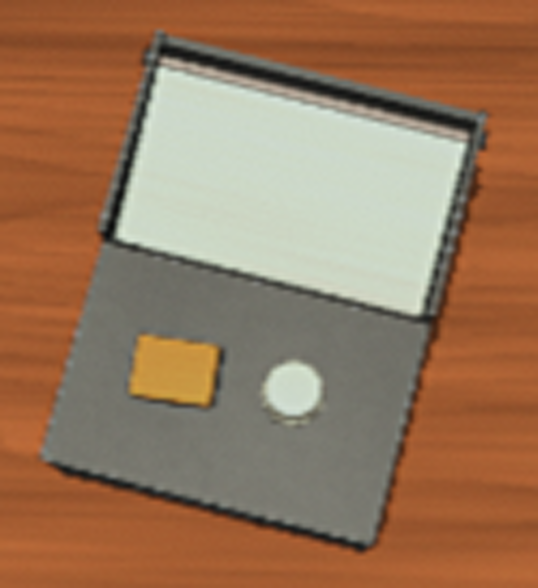

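The enlarged crop shows clear deck corners: front-left at (225.2,239.5), front-right at (300,259.3), and drop-edge ends at (239.2,187.1) and (315.5,206.7). I'll fit the box frame from these.

```bash
python3 - <<'E'
import pickle;from h import *
d=pickle.load(open("d.pkl","rb"));i=d["top"]
P=plane(i,[[225.2,239.5],[299.9,259.3],[239.2,187.1],[315.5,206.7]],150)[:,:2]
M=np.array([[-150,110],[-150,-110],[0,110],[0,-110.]])
print(P.round(1))
A=(M-M.mean(0));B=P-P.mean(0)
yaw=np.arctan2((A[:,0]*B[:,1]-A[:,1]*B[:,0]).sum(),(A*B).sum())
R=np.array([[np.cos(yaw),-np.sin(yaw)],[np.sin(yaw),np.cos(yaw)]])
o=P.mean(0)-R@M.mean(0)
print("yaw",yaw,"o",o,"res",(P-(M@R.T+o)).round(1).tolist())
for n in("top","side"):
    c=proj(d[n],[np.r_[R@m+o,150] for m in M]);print(n,c.round(1).tolist())
# tin top face
c=d["top"]["color"];h=cv2.cvtColor(c,cv2.COLOR_RGB2HSV)
for nm in("top","side"):
    c=d[nm]["color"];h=cv2.cvtColor(c,cv2.COLOR_RGB2HSV)
    x0,y0,x1,y1=(240,205,272,232) if nm=="top" else (230,165,265,197)
    m=np.zeros(c.shape[:2],bool);m[y0:y1,x0:x1]=1
    k=big(m&(h[...,1]>140));b=cv2.minAreaRect(k);px=cv2.boxPoints(b)
    w=plane(d[nm],np.r_[px,[b[0]]],178)[:,:2];print(nm,"tin box",((w-o)@R).round(1).tolist(),w[-1])
print("jar",((plane(i,[[215+294/4.3,130+388/4.2]],192)[:,:2]-o)@R))
np.savez("box.npz",R=R,o=o,yaw=yaw)
E
```

```text
[[425.  169.5]
 [375.8 -35.9]
 [572.3 136.6]
 [521.7 -76.7]]
yaw -0.238181912560277 o [546.58052785  30.69652813] res [[-1.8, -3.4], [0.9, 4.9], [-0.2, -1.0], [1.0, -0.5]]
top [[224.0, 238.8], [301.7, 259.7], [238.9, 187.0], [315.3, 207.1]]
side [[205.8, 175.3], [237.8, 248.1], [264.4, 157.4], [304.0, 224.1]]
top tin box [[-97.3, 63.6], [-57.7, 67.9], [-52.9, 16.6], [-92.4, 12.5], [-75.1, 40.1]] [483.05548313  87.39658481]
side tin box [[-100.6, 59.9], [-56.2, 76.6], [-50.8, 1.3], [-93.3, -12.9], [-75.4, 30.3]] [480.44522869  77.90433806]
jar [[-69.38371226 -36.76424524]]
```

```bash
cat > go.py <<'E'
import sys;from h import *
from plant import readout
from scipy.spatial.transform import Rotation as Ro
b=np.load("box.npz");s=readout.read_state()
def delta(bx,by,z,s=s):
    p=np.r_[b["R"]@[bx,by]+b["o"],z];y=np.r_[b["R"][:,0],0];zz=np.array([0,0,-1.]);T=np.c_[np.cross(y,zz),y,zz]
    C=Ro.from_rotvec(s["orientation"]).as_matrix()
    print("slide m",(C.T@(p-s["ee_pos"])/1000).round(4),"ang",Ro.from_matrix(C.T@T).as_rotvec().round(4),"F",s["ft_force"].round(1),"t",s["time"],"box",(b["R"].T@(s["ee_pos"][:2]-b["o"])).round(1),s["ee_pos"][2].round(1))
delta(*map(float,sys.argv[1:4]))
E
python3 go.py -57.5 40 245
```

```text
slide m [-0.4526 -0.2959 -0.0139] ang [-1.4000e-03  1.3000e-03  1.5062e+00] F [-1.   0.1 -0.8] t 0.1 box [-490.1  364.5] 230.6
```

send_rows --hand '[-1,-1,-1,-1,-1,-1,-1,-1,-1,-1]' --slide '[[-0.03,-0.02,-0.014],[-0.065,-0.043,-0.03],[-0.1,-0.065,-0.03],[-0.135,-0.088,-0.03],[-0.17,-0.111,-0.03],[-0.205,-0.134,-0.03],[-0.24,-0.157,-0.03],[-0.275,-0.18,-0.03],[-0.31,-0.203,-0.03],[-0.34,-0.222,-0.03]]' --angular '[[0,0,0.1],[0,0,0.21],[0,0,0.32],[0,0,0.43],[0,0,0.54],[0,0,0.65],[0,0,0.76],[0,0,0.87],[0,0,0.98],[0,0,1.09]]'

```text
time: 0.93
ee_pos: [415.5, 185.7, 261.1]
orientation: [-2.022, -2.404, 0.0]
ft_force: [0.0, 0.5, -0.5]
gripper_width: 0.996
gripper_force: 0.0
```

```bash
python3 go.py -57.5 40 245
```

```text
slide m [-0.1155  0.0658  0.0161] ang [-3.000e-04  2.000e-04  4.103e-01] F [ 0.   0.5 -0.5] t 0.9333 box [-163.9  119.7] 261.1
```

send_rows --hand '[-1,-1,-1,-1,-1,-1,-1]' --slide '[[-0.028,0.016,0.005],[-0.056,0.032,0.01],[-0.084,0.048,0.016],[-0.113,0.064,0.016],[-0.113,0.064,0.016],[-0.113,0.064,0.016],[-0.113,0.064,0.016]]' --angular '[[0,0,0.11],[0,0,0.22],[0,0,0.33],[0,0,0.41],[0,0,0.41],[0,0,0.41],[0,0,0.41]]'

```text
time: 1.52
ee_pos: [497.2, 88.0, 244.9]
orientation: [-2.462, -1.949, 0.002]
ft_force: [0.2, -0.7, -0.1]
gripper_width: 0.995
gripper_force: 0.0
```

```bash
python3 go.py -57.5 40 200; python3 - <<'E'
from plant import readout, viewer
import pickle; from h import *
from scipy.spatial.transform import Rotation as Ro
s=readout.read_state();w=viewer.get_image("wrist");sd=viewer.get_image("side")
pickle.dump((s,w,sd),open("w.pkl","wb"))
cv2.imwrite("pics/w1.png",w["color"][:,:,::-1]);cv2.imwrite("pics/s1.png",cv2.resize(sd["color"][90:290,150:400,::-1],None,fx=3,fy=3,interpolation=2))
T=np.eye(4);T[:3,:3]=Ro.from_rotvec(s["orientation"]).as_matrix();T[:3,3]=s["ee_pos"]
w["world_from_camera"]=T@w["T_tool_cam"]
b=np.load("box.npz");f=lambda x,y,z:np.r_[b["R"]@[x,y]+b["o"],z]
print(w["world_from_camera"].round(2))
print("pred edge",proj(w,[f(0,y,150) for y in(-100,0,40,100)]).round(0).tolist())
print("pred tin",proj(w,[f(x,y,178) for x,y in((-97,64),(-58,68),(-53,17),(-92,12))]).round(0).tolist())
E
```

```text
slide m [-0.0041  0.0041  0.0449] ang [-0.0017  0.0001  0.0064] F [ 0.2 -0.7 -0.1] t 1.5167 box [-61.5  44.1] 244.9
[[ 9.7000e-01 -2.2000e-01 -7.0000e-02  5.1325e+02]
 [-2.3000e-01 -9.3000e-01 -2.8000e-01  1.5860e+02]
 [-0.0000e+00  2.9000e-01 -9.6000e-01  3.8686e+02]
 [ 0.0000e+00  0.0000e+00  0.0000e+00  1.0000e+00]]
pred edge [[349.0, 372.0], [357.0, 268.0], [361.0, 219.0], [368.0, 138.0]]
pred tin [[225.0, 197.0], [285.0, 191.0], [292.0, 263.0], [235.0, 269.0]]
```

View pics/w1.png

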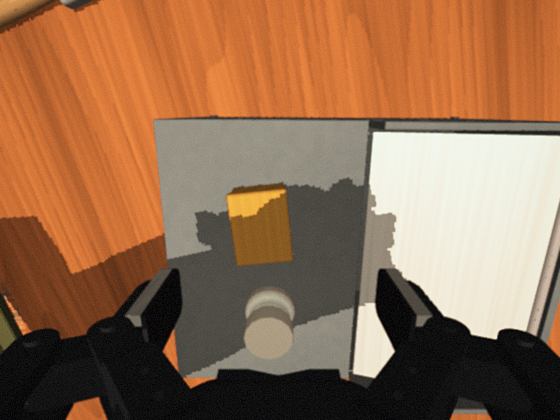

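View pics/s1.png

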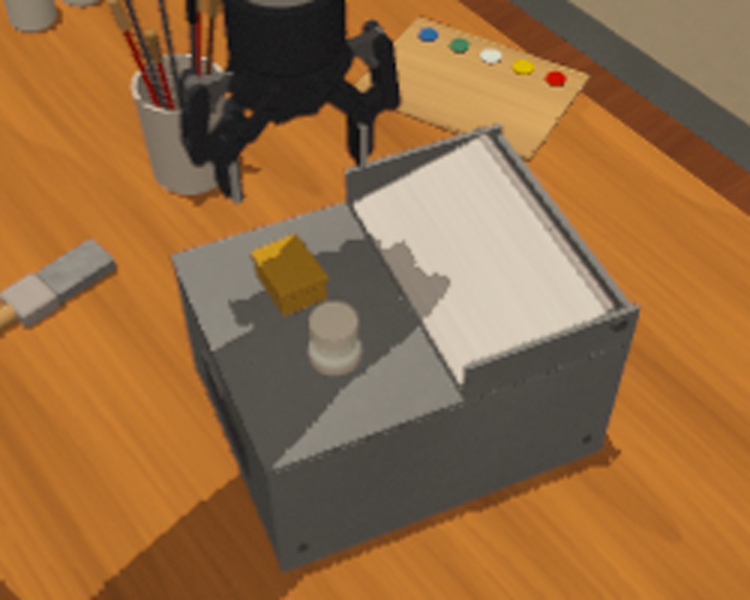

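The wrist view matches the predictions within about 2 mm: tin corners at (229,194), (286,184), (292,262) and (238,266), and the drop edge near (362,268). The fingers straddle the tin along the box's x axis. I'll correct the offset and go down.

send_rows --hand '[-1,-1,-1,-1,-1,-1,-1]' --slide '[[-0.004,0.004,0.0],[-0.004,0.004,0.02],[-0.004,0.004,0.04],[-0.004,0.004,0.055],[-0.004,0.004,0.055],[-0.004,0.004,0.055],[-0.004,0.004,0.055]]' --angular '[[-0.002,0,0.006],[-0.002,0,0.006],[-0.002,0,0.006],[-0.002,0,0.006],[-0.002,0,0.006],[-0.002,0,0.006],[-0.002,0,0.006]]'

```text
time: 2.2
ee_pos: [501.3, 83.6, 191.3]
orientation: [2.467, 1.942, 0.004]
ft_force: [0.4, 0.6, 0.2]
gripper_width: 0.998
gripper_force: 0.0
```

```bash
python3 go.py -57.5 40 143
```

```text
slide m [-0.0007 -0.0011  0.0483] ang [ 0.0033 -0.0005  0.001 ] F [0.4 0.6 0.2] t 2.2 box [-56.5  40.7] 191.3
```

send_rows --hand '[-1,-1,-1,-1,-1,-1,-1,-1]' --slide '[[0,-0.001,0.012],[0,-0.001,0.024],[0,-0.001,0.034],[0,-0.001,0.04],[0,-0.001,0.044],[0,-0.001,0.046],[0,-0.001,0.046],[0,-0.001,0.046]]' --angular '[[0,0,0],[0,0,0],[0,0,0],[0,0,0],[0,0,0],[0,0,0],[0,0,0],[0,0,0]]'

```text
time: 2.87
ee_pos: [500.3, 83.4, 144.7]
orientation: [2.468, 1.941, 0.003]
ft_force: [-0.3, -0.0, 0.1]
gripper_width: 1.007
gripper_force: 0.0
```

```bash
python3 go.py -57.5 40 143; python3 - <<'E'
from plant import viewer
from h import *
w=viewer.get_image("wrist")["color"];sd=viewer.get_image("side")["color"]
a=cv2.resize(sd[100:260,180:380],(750,600));b=cv2.resize(w,(0,0),fx=.8,fy=.8)
cv2.imwrite("pics/s2.png",a[:,:,::-1])
E
```

```text
slide m [-0.0003 -0.0001  0.0017] ang [ 0.0026 -0.0002  0.0001] F [-0.3 -0.   0.1] t 2.8667 box [-57.4  40.3] 144.7
```

View pics/s2.png

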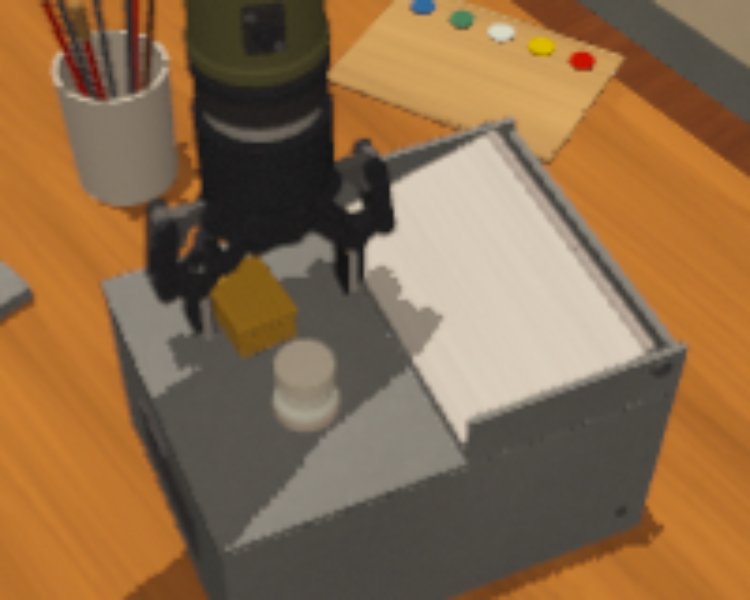

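The picture shows the rear finger just behind the tin, at about (205,320), and the front finger over the drop edge at about (350,280). Both are clear of the jar. I'll lower a bit more, then push along +x.

send_rows --hand '[-1,-1,-1,-1,-1,-1,-1,-1,-1,-1]' --slide '[[0,0,0.003],[0,0.007,0.003],[0,0.015,0.003],[0,0.023,0.003],[0,0.031,0.003],[0,0.039,0.003],[0,0.047,0.003],[0,0.054,0.003],[0,0.06,0.003],[0,0.06,0.003]]' --angular '[[0,0,0],[0,0,0],[0,0,0],[0,0,0],[0,0,0],[0,0,0],[0,0,0],[0,0,0],[0,0,0],[0,0,0]]'

```text
time: 3.8
ee_pos: [559.8, 68.8, 141.4]
orientation: [2.468, 1.94, 0.003]
ft_force: [-0.1, -0.1, 2.3]
gripper_width: 1.002
gripper_force: 1.2
```

```bash
python3 go.py 47 40 142; python3 - <<'E'
from plant import viewer
from h import *
sd=viewer.get_image("side")["color"]
cv2.imwrite("pics/s3.png",cv2.resize(sd[100:260,180:380],(750,600))[:,:,::-1])
E
```

```text
slide m [-0.0001  0.0432 -0.0005] ang [ 0.003   0.0001 -0.0004] F [-0.1 -0.1  2.3] t 3.8 box [ 3.8 40.1] 141.4
```

View pics/s3.png

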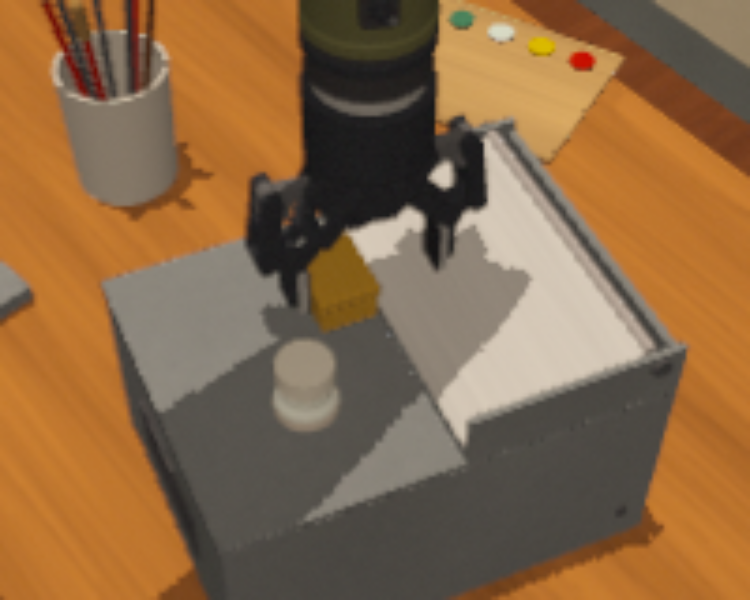

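The tin now stands near the edge, at about (345,285), and the front finger is pressing the flap with 2.3 N. I'll push on.

send_rows --hand '[-1,-1,-1,-1,-1,-1,-1,-1,-1,-1]' --slide '[[0,0.005,0],[0,0.01,0],[0,0.015,0],[0,0.02,0],[0,0.025,0],[0,0.03,0],[0,0.035,0],[0,0.04,0],[0,0.044,0],[0,0.044,0]]' --angular '[[0,0,0],[0,0,0],[0,0,0],[0,0,0],[0,0,0],[0,0,0],[0,0,0],[0,0,0],[0,0,0],[0,0,0]]'

```text
time: 4.68
ee_pos: [599.9, 58.8, 140.5]
orientation: [-2.469, -1.941, 0.002]
ft_force: [-6.8, 1.7, 2.3]
gripper_width: 1.0
gripper_force: 3.4
```

```bash
python3 go.py 47 40 142; python3 - <<'E'
from plant import viewer
from h import *
sd=viewer.get_image("side")["color"];w=viewer.get_image("wrist")["color"]
a=cv2.resize(sd[100:260,180:380],(400,320));b=cv2.resize(w,(400,300))
cv2.imwrite("pics/s4.png",np.hstack([a,np.vstack([b,np.zeros((20,400,3),np.uint8)])])[:,:,::-1])
E
```

```text
slide m [ 0.0001  0.0018 -0.0015] ang [-0.0019  0.0005  0.0002] F [-6.8  1.7  2.3] t 4.6833 box [45.2 39.9] 140.5
```

View pics/s4.png

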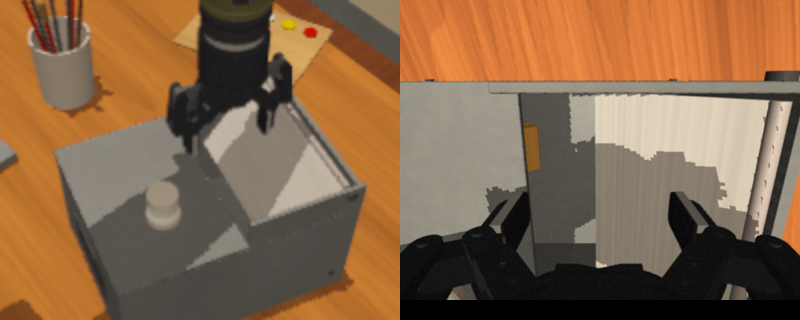

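In the wrist view the opening is clear and the tin lies deep in the box at about (531,148). Its apparent size puts its top near z≈35–40, so it is on the floor, partly under the deck. The jar hasn't moved. I'll lift away.

send_rows --hand '[-1,-1,-1,-1,-1,-1,-1,-1,-1,-1]' --slide '[[0,0,-0.01],[0,0,-0.02],[0,0,-0.035],[0,0,-0.055],[0,0,-0.08],[0,0,-0.105],[0,0,-0.13],[0,0,-0.14],[0,0,-0.14],[0,0,-0.14]]' --angular '[[0,0,0],[0,0,0],[0,0,0],[0,0,0],[0,0,0],[0,0,0],[0,0,0],[0,0,0],[0,0,0],[0,0,0]]'

```text
time: 5.62
ee_pos: [601.8, 58.7, 281.3]
orientation: [2.467, 1.94, 0.004]
ft_force: [1.3, -0.5, -0.4]
gripper_width: 0.997
gripper_force: 0.0
```

```bash
python3 go.py 47 40 270; python3 - <<'E'
from plant import viewer
from h import *
sd=viewer.get_image("side")["color"];w=viewer.get_image("wrist")["color"]
a=cv2.resize(sd[100:260,180:380],(400,320));b=cv2.resize(w,(400,300))
cv2.imwrite("pics/s5.png",np.hstack([a,np.vstack([b,np.zeros((20,400,3),np.uint8)])])[:,:,::-1])
E
```

```text
slide m [-0.0003 -0.0001  0.0113] ang [ 0.0039 -0.0003 -0.    ] F [ 1.3 -0.5 -0.4] t 5.6167 box [47.1 40.3] 281.3
```

View pics/s5.png

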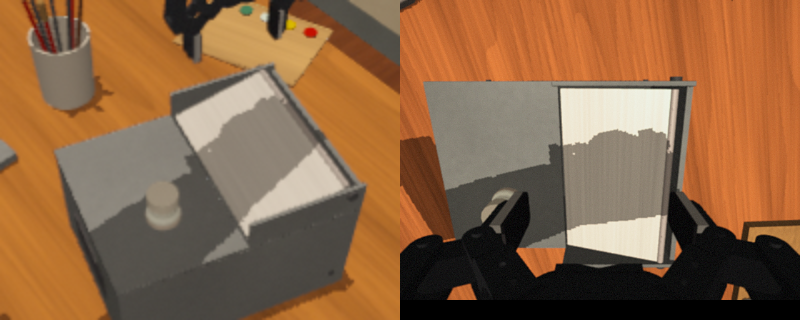

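The flap (about 560–680 in the wrist half) is shut. The tin is gone from the deck, the jar is in place, and the arm is clear of everything.

```bash
python3 -c "
from plant import job;print(job.job_done())"
```

```text
the job is handed in; nothing more can be done
None
```

The tin was pushed into the waste box while the other finger held the flap open; the flap has sprung shut, the jar still stands on the deck, the arm is clear, and the job is handed in (no verdict was returned).

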